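Unhook the drip tray from its keyhole and stand it on the cleaning mat

TASK

The yellow drip tray hangs by the keyhole slot in its back plate on the headed stud of the white panel. Slide it up until the stud is in the wide end of the keyhole, take it off the stud towards you, and set it down gently, upright and wholly on the blue mat, without dropping it. Leave the small things lying around where they are.

Things in the scene. Friction and masses are not known exactly. Their poses are not given: they have to be found in the camera images.
- tray_grip (a point): Centre of the black upright grip block on top of the drip tray: 14 mm thick (tray x), 26 mm wide (tray y), 38 mm tall, 28 mm before the middle of the back plate, 109 mm above the tray's underside. Below it is only a 20 mm wide arm, 4 mm thick, so fingers closing along tray y are free beside it down to its lower end. The hung tray has about 1.5 mm of play and may tilt by 0.03 rad
- keyhole_wide (a point): Centre of the wide end of the keyhole in the tray's back plate (tray axes), 24 mm in diameter, 50 mm above the tray's underside, in the middle of the plate's thickness. A slot 11 mm wide runs straight up from it; when hung, the stud lies in the slot's upper end, 26 mm above this point
- tray_foot (a point): Centre of the tray's footprint, on its underside, 2 mm before the grip's vertical line (30 mm before the middle of the back plate); tray axes. The footprint is 76 mm (y) by 64 mm (x)
- stud (a point): Middle of the neck of the steel stud on the fixed white panel. Panel axes: x into the panel (the stud points to -x, where the tray hangs), y left, z up. Neck 8 mm in diameter, head 16 mm, its front 7 mm before this point; panel face 3.5 mm behind it. Only the wide end passes the head; there the tray must come at least 10 mm to -x to be free. Panel 120 mm wide, ending 12 mm above the stud; base 110 x 130 x 12 mm
- mat_top (a point): Centre of the upper face of the blue square mat, 180 by 180 mm and 4 mm thick, fixed on the worktop; x and y along its sides, z up
- jar_mid (a point): Purple jar with white cap, 53 mm in diameter, 100 mm high, its centre (bystander)
- petri_mid (a point): Red petri dish, 56 mm in diameter, 14 mm high, its centre (bystander)
- tally_mid (a point): Grey round tally counter, 43 by 64 by 31 mm, its centre (bystander)
- marker_mid (a point): Blue-capped marker, 125 mm long, lying, its centre (bystander)
- glass_box_mid (a point): Small white box, 27 by 27 by 16 mm, its centre (bystander)
- drip_tray: The loose yellow drip tray, about 0.18 kg: back plate 76 mm wide (y), 90 mm tall, 4 mm thick, with a shelf 62 mm deep and 12 mm high at its foot. Origin under the middle of the back plate; axes: x from the shelf towards the back plate (towards the panel when hung), y left, z up. When hung, its underside is 50 mm above the worktop
Not all that is in view belongs to the job. There is more than one size of the part that bears stud; the job needs the largest.

How it is judged (in metres and radians):
On the way, in this order (a step that is already met when the one before it is completed fails the run):
1. the tray is slid up, still on the stud, until the stud stands in the wide end of the keyhole (y of keyhole_wide in the frame of stud between -0.007 and 0.007 m and z of keyhole_wide in the frame of stud between -0.008 and 0.009 m and x of keyhole_wide in the frame of stud between -0.02 and 0.01 m), for 0.02 s.
2. the tray is off the stud: its back plate is at least 15 mm before the stud's neck (x of keyhole_wide in the frame of stud below -0.015 m), for 0.1 s.
At the end, for the whole second after the job is handed in: The drip tray stands at rest and upright (within 0.1 rad) on the mat, the centre of its footprint within 58 mm of the mat's centre along each of the mat's sides and its underside within 5 mm of the mat's top (x of tray_foot in the frame of mat_top between -0.058 and 0.058 m and y of tray_foot in the frame of mat_top between -0.058 and 0.058 m and z of tray_foot in the frame of mat_top between -0.005 and 0.005 m and angle between tray_foot's own z axis and vertical below 0.1 rad and linear speed of drip_tray below 0.02 m/s); the robot touches nothing.
It fails at once if the tray is dropped (falls free of the fingers faster than 0.6 m/s) (linear speed of drip_tray above 0.6 m/s and contact force between the fingers and drip_tray below 0.1 N).
It fails at once if the jar, petri dish, tally counter, marker or small white box is shifted by more than 30 mm (distance of any of jar_mid, petri_mid, tally_mid, marker_mid, glass_box_mid from where it was at the start of the episode above 0.03 m).
It also fails if it takes over 40 s, if anything falls off the work surface, if the arm or the gripper's body presses on something with over 40 N, if the wrist force passes 120 N, or if a joint passes its speed limit or range.

ROBOT

A 6-joint arm with a two-finger parallel gripper is mounted at the origin on a cart in front of the work surface, level with it; the furniture and walls round the work are solid. World frame = base frame: x ahead of the robot, y to its left, z up, the work surface at z = 0. Lengths are in mm, angles in rad, forces in N, time in s.
With the tool pointing down it reaches from about 400 to 825 mm from the base axis. Payload 7 kg.
Tool frame: the origin (TCP) lies between the finger pads; the fingertips stand 14 mm ahead of it and the grasp point (between the pads) lies 5 mm behind it (arm.nose_length is the distance from the TCP to the fingertips, in mm); x points along the fingers, y is the direction in which the jaws open and shut, and the axes are right-handed (so a half turn about x gives the same grasp; the last joint's range is limited). The gripper opens to 88 mm and grips with 3 to 60 N. Pads are 19 mm wide; open, the fingers measure 130 mm over their backs; the gripper's body (78 mm by 193 mm) begins 47 mm behind the grasp point.
Start: joints at [1.582, 0.359, 0.012, 0, -1.224, -0.288], TCP at [184.473, 649.28, 214.961] pointing down, gripper open.
Joint ranges: [-3.07, 3.07], [-1.43, 2.12], [-1.02, 1.25], [-3.03, 1.67], [-3.05, -0], [-3.03, 3.03]. Speed limits (rad/s): [2.39, 2.39, 3.01, 3.14, 3.14, 3.14].

INTERFACE

Orientations are given as a 3x3 rotation matrix whose columns are the frame's x, y, z axes.
In Python, from cell import telemetry, optics, job_done, arm gives the robot as it stands.
- The arm moves only by the tool play_rows, never from a script. Its argument "steps" is a list of rows, each an object with "dr": the turn, a rotation vector about the tool's x, y, z in rad, a list of three; "offset": the shift along the tool's x, y, z in mm, a list of three; "claw": the finger opening in mm, from 0 to 87.6. In form: [{"dr": [rx, ry, rz], "offset": [tx, ty, tz], "claw": claw}, ...]. A call has 1 to 5 rows; each row shifts and turns the commanded pose from where the row before left it, along the tool's axes as they then stand; what a row does not reach is not made up. A row lasts 1/10 s, in which the tool goes at most 50 mm and 8.59 degrees, less where a joint would pass 70% of its speed; a pose out of reach is approached as far as the arm can. A call with a gripper value outside its range is refused whole. The fingers move at their own pace and stop on an object; "newtons" is the grip in N (left out, the last holds). Time passes only in rows, so rows that do not move let the fingers close. It gives the time, the measured TCP pose, the force and the opening at its end, in the units of the state.
- telemetry.get_state(): the state, without advancing time (a new reading comes with each control period).
- optics.grab_frame(name): name is "scene" or "top" or "wrist"; returns a dict with "frame" (384x512x3 uint8, red, green, blue), "K" (3x3 intrinsics, pixels), "world_from_camera" (4x4, takes a point from camera to world coordinates). Camera axes: x right, y up, looking along -z (the intrinsics and any distortion apply to the point x, -y, -z); pixel columns grow to the right and rows downward; lengths in mm; the calibration is good to about 2 mm. A picture is of the moment at which its call begins. There is no depth.
- job_done(): hands the job in, once; it reports no verdict.
The state is a dict: "time_s": time; "joint_pos": joint angles; "joint_vel": joint speeds; "joint_efforts": joint torques, N m; "tcp_pos": TCP position; "orientation": TCP orientation; "wrist_force": force on the tool from outside, world axes, zero at the start; "moment": the same for the moment, N m; "opening": finger opening in mm.
Only numpy, scipy, OpenCV 4.12 (cv2) and the standard library are available. Lean on these libraries where they do the work, as an engineer would, in place of code of your own. Each camera call takes 0.05 s, during which the arm holds its last target. There are 200 camera calls.

## Working session

There is one attempt and no reset: what is moved stays moved. The work goes in short steps, Python scripts to look and compute and a tool call to move; the robot and the scene stay as the last step left them, time stands still between calls to the robot, and variables do not carry over. Pictures are saved under pics/ and viewed, about 8 in all and at most 12, crops included, and the job is handed in when it is done.

Besides the shell and the picture viewer there is one more tool, called as name(argument=value, ...), one argument or row to a line, values as JSON. play_rows: Moves the arm, as the interface text tells. Its arguments: {"type":"object","properties":{"steps":{"type":"array"},"newtons":{"type":"number"}},"required":["steps"]}

```bash
mkdir -p pics; ls; python3 - <<'E'
from cell import telemetry, optics
import cv2,pickle
s=telemetry.get_state();print(s)
fr={}
for n in("scene","top"):
    f=optics.grab_frame(n);fr[n]=f;print(n,f["K"],f["world_from_camera"],[k for k in f])
    cv2.imwrite(f"pics/{n}0.png",f["frame"][:,:,::-1])
pickle.dump(fr,open("f0.pkl","wb"))
E
```

```text
pics
{'time_s': 0.0, 'joint_pos': array([ 1.58210776e+00,  3.59416308e-01,  1.10747543e-02, -3.47849616e-04,
       -1.22410475e+00, -2.88083899e-01]), 'joint_vel': array([-9.45833853e-04,  7.14512015e-05, -3.26391495e-04, -1.33897601e-03,
        1.63307843e-04,  3.49358614e-04]), 'joint_efforts': array([-4.73323835e-04, -5.82711017e+01,  2.93048537e+01,  6.99741796e+00,
        7.01118741e-03, -1.57665850e-04]), 'tcp_pos': array([184.34541844, 648.81674392, 214.01101132]), 'orientation': array([[-3.08469394e-04, -2.73366072e-01, -9.61910025e-01],
       [-1.65354805e-03, -9.61908616e-01,  2.73366202e-01],
       [-9.99998585e-01,  1.67488955e-03, -1.55304567e-04]]), 'wrist_force': array([ 0.61875849, -0.72945982,  0.31734339]), 'moment': array([-0.0024502 ,  0.04357114,  0.00811787]), 'opening': 87.1132944406237}
scene [[466.87910818   0.         251.0140623 ]
 [  0.         466.87910818 192.34450903]
 [  0.           0.           1.        ]] [[ 8.37033835e-01  2.04635924e-01 -5.07443098e-01 -2.49011032e+02]
 [-5.46973399e-01  3.36587864e-01 -7.66504214e-01 -1.08480290e+03]
 [ 1.39448907e-02  9.19147838e-01  3.93665838e-01  6.95129503e+02]
 [ 0.00000000e+00  0.00000000e+00  0.00000000e+00  1.00000000e+00]] ['frame', 'K', 'world_from_camera']
top [[412.09181398   0.         247.44216162]
 [  0.         412.09181398 193.87736439]
 [  0.           0.           1.        ]] [[ 4.22885134e-02  9.73883368e-01 -2.23075923e-01  2.01415913e+02]
 [-9.99102632e-01  4.17502692e-02 -7.13063209e-03  3.48971264e+01]
 [ 2.36907584e-03  2.23177286e-01  9.74774993e-01  1.37430139e+03]
 [ 0.00000000e+00  0.00000000e+00  0.00000000e+00  1.00000000e+00]] ['frame', 'K', 'world_from_camera']
```

View pics/scene0.png

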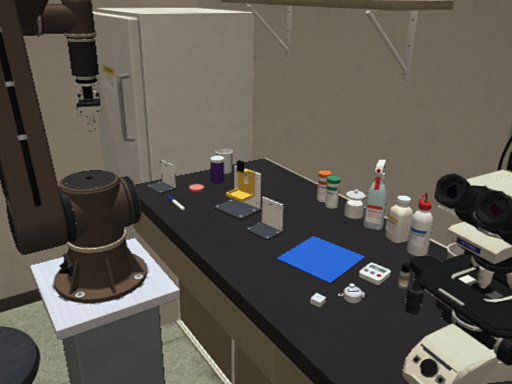

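View pics/top0.png

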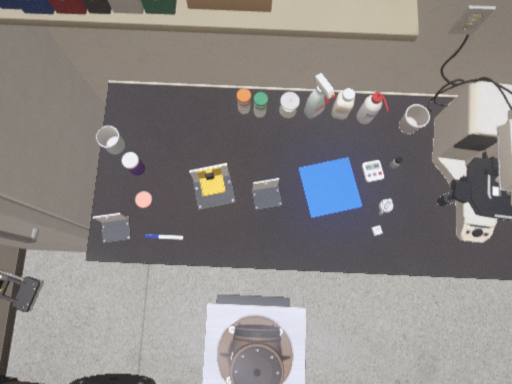

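The scene view shows the yellow tray on a panel near (243,185), two smaller empty panels at (163,175) and (272,215), and the blue mat at (320,257). In the top view the tray is at (211,182), the decoy panels at (113,228) and (266,194), and the mat at (330,187). Panels that could be mistaken for the right one, by top-view pixel: (113,228) small, (266,194) small, (211,185) large with the tray hung on it. I choose the last and check it in one close crop.

```bash
cat > h.py <<'E'
import numpy as np,cv2,pickle
def ray(f,uv):
    K=f["K"];T=f["world_from_camera"]
    d=np.array([(uv[0]-K[0,2])/K[0,0],-(uv[1]-K[1,2])/K[1,1],-1.])
    return T[:3,3],T[:3,:3]@d
def onz(f,uv,z):
    o,d=ray(f,uv);return o+d*(z-o[2])/d[2]
def proj(f,P):
    T=f["world_from_camera"];K=f["K"]
    p=T[:3,:3].T@(np.asarray(P,float)-T[:3,3])
    return np.array([K[0,0]*p[0]/-p[2]+K[0,2],-K[1,1]*p[1]/-p[2]+K[1,2]])
def tri(fs,uvs):
    A=np.zeros((3,3));b=np.zeros(3);L=[]
    for f,uv in zip(fs,uvs):
        o,d=ray(f,uv);d=d/np.linalg.norm(d);M=np.eye(3)-np.outer(d,d);A+=M;b+=M@o;L.append((o,d))
    p=np.linalg.solve(A,b)
    return p,[np.linalg.norm(np.cross(p-o,d)) for o,d in L]
def rect(m):
    c=max(cv2.findContours(m.astype(np.uint8),0,2)[0],key=cv2.contourArea);return c,cv2.boxPoints(cv2.minAreaRect(c))
E
python3 - <<'E'
from h import *
fr=pickle.load(open("f0.pkl","rb"))
t,s=fr["top"],fr["scene"]
for n,f in fr.items():
    h=cv2.cvtColor(f["frame"],cv2.COLOR_RGB2HSV)
    m=(abs(h[...,0].astype(int)-110)<12)&(h[...,1]>180)&(h[...,2]>120)
    c,b=rect(m);M=cv2.moments(c);q=cv2.approxPolyDP(c,6,True)[:,0]
    print(n,"mat c",onz(f,(M["m10"]/M["m00"],M["m01"]/M["m00"]),4).round(1),[onz(f,x,4).round(1)[:2].tolist() for x in q])
for n,u in(("big",(211,185)),("tray",(211,182)),("jar",(135,165)),("petri",(143,200)),("marker",(164,237)),("d1",(266,194)),("d2",(113,228)),("wbox",(377,230)),("tally",(386,206))):
    print(n,onz(t,u,0).round())
a=cv2.resize(t["frame"][150:220,175:295],None,fx=6,fy=6,interpolation=2)[:300]
a=cv2.resize(t["frame"][155:215,180:250],(420,360),interpolation=2)
b=cv2.resize(s["frame"][155:223,210:280],(370,360),interpolation=2)
cv2.imwrite("pics/c1.png",np.hstack([a,b])[:,:,::-1])
E
```

```text
scene mat c [ 551.3 -241.4    4. ] [[446.2, -173.2], [493.2, -343.1], [661.2, -300.3], [618.1, -126.6]]Traceback (most recent call last):
  File "<stdin>", line 7, in <module>
  File "h.py", line 19, in rect
    c=max(cv2.findContours(m.astype(np.uint8),0,2)[0],key=cv2.contourArea);return c,cv2.boxPoints(cv2.minAreaRect(c))
ValueError: max() iterable argument is empty
```

```bash
python3 - <<'E'
from h import *
fr=pickle.load(open("f0.pkl","rb"))
t,s=fr["top"],fr["scene"]
print(cv2.cvtColor(t["frame"],cv2.COLOR_RGB2HSV)[187,330])
for n,f in fr.items():
    h=cv2.cvtColor(f["frame"],cv2.COLOR_RGB2HSV)
    m=(abs(h[...,0].astype(int)-110)<15)&(h[...,1]>150)&(h[...,2]>90)
    if not m.any(): continue
    c,b=rect(m);M=cv2.moments(c);q=cv2.approxPolyDP(c,6,True)[:,0]
    print(n,"mat c",onz(f,(M["m10"]/M["m00"],M["m01"]/M["m00"]),4).round(1),[onz(f,x,4).round(1)[:2].tolist() for x in q])
for n,u in(("big",(211,185)),("tray",(211,182)),("jar",(135,165)),("petri",(143,200)),("marker",(164,237)),("d1",(266,194)),("d2",(113,228)),("wbox",(377,230)),("tally",(386,206))):
    print(n,onz(t,u,0).round())
a=cv2.resize(t["frame"][155:215,180:250],(420,360),interpolation=2)
b=cv2.resize(s["frame"][155:223,210:280],(370,360),interpolation=2)
cv2.imwrite("pics/c1.png",np.hstack([a,b])[:,:,::-1])
E
```

```text
[107 154 241]
scene mat c [ 551.  -240.9    4. ] [[446.2, -173.2], [495.4, -344.5], [665.3, -296.3], [615.5, -124.9]]
top mat c [ 551.7 -236.5    4. ] [[657.9, -296.1], [614.6, -133.0], [447.7, -172.4], [492.8, -341.6]]
big [542. 171.   0.]
tray [552. 172.   0.]
jar [602. 440.   0.]
petri [479. 400.   0.]
marker [356. 317.   0.]
d1 [518. -19.   0.]
d2 [379. 491.   0.]
wbox [ 410. -395.    0.]
tally [ 494. -428.    0.]
```

View pics/c1.png

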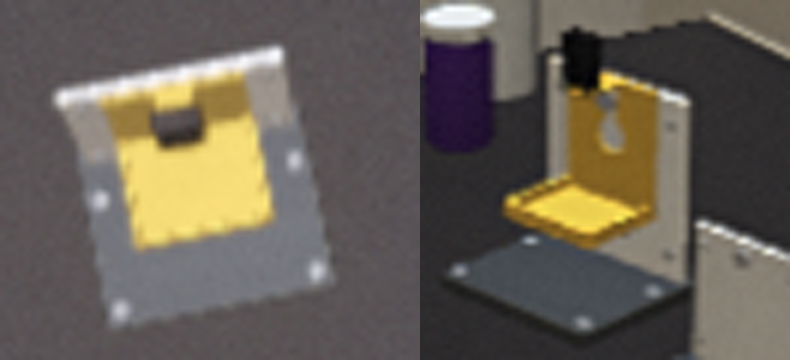

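The crop confirms it. The yellow tray hangs on the large panel, with its keyhole visible at scene crop (610,125), the black grip at crop (582,60) and (180,125), and the panel's white top edge from (60,97) to (283,50). Next I measure them.

```bash
python3 - <<'E'
from h import *
fr=pickle.load(open("f0.pkl","rb"))
t,s=fr["top"],fr["scene"]
C=lambda x,y:(180+x/6-.5,155+y/6-.5)
S=lambda x,y:(210+(x-420)/5.286-.5,155+y/5.294-.5)
a,b=onz(t,C(60,97),138),onz(t,C(283,50),138)
y=a-b;print("top edge",a.round(1),b.round(1),np.hypot(*y[:2]).round(1),"yaw of panel y-90:",np.arctan2(y[1],y[0])-np.pi/2)
# scene corner check
print("scene edge", onz(s,S(552,56),138).round(1),onz(s,S(688,98),138).round(1))
# base front corners z=12
a,b=onz(t,C(112,325),12),onz(t,C(335,282),12);y=a-b;print("base",a.round(1),b.round(1),np.hypot(*y[:2]),np.arctan2(y[1],y[0])-np.pi/2)
for n,f,box in(("top",t,(165,195,195,225)),("scene",s,(155,175,230,250))):
    im=f["frame"][box[0]:box[1],box[2]:box[3]].astype(int);m=(im.max(2)<(70 if n=="top" else 45))
    c=max(cv2.findContours(m.astype(np.uint8),0,2)[0],key=cv2.contourArea);M=cv2.moments(c) ;x,yy,w,h=cv2.boundingRect(c)
    print(n,"grip bbox",x+box[2],yy+box[0],w,h)
print("tri",tri([t,s],[C(180,125),S(582,60)]))
# tray front shelf edge z=62
a,b=onz(t,C(137,247),60),onz(t,C(275,217),60);y=a-b;print("shelf front",a.round(1),b.round(1),np.hypot(*y[:2]),np.arctan2(y[1],y[0])-np.pi/2)
E
```

```text
top edge [550.8 227.5 138. ] [581.2 113.2 138. ] 118.3 yaw of panel y-90: 0.26010723823251447
scene edge [552.3 233.3 138. ] [585.7 122.  138. ]
base [455.1 208.3  12. ] [485.   84.6  12. ] 127.22945340696224 0.23752755993161023
top grip bbox 207 176 6 3
scene grip bbox 236 160 9 12
tri (array([531.66815615, 162.03000667, 161.31685622]), [np.float64(0.39090519577782673), np.float64(0.39090519577792454)])
shelf front [489.9 191.5  60. ] [509.9 117.4  60. ] 76.81495663302987 0.2632392769046623
```

play_rows(
  steps=[
    {"dr": [0, 0, 0], "offset": [0, 12.5, -15.5], "claw": 70},
    {"dr": [0, 0, 0], "offset": [0, 25, -31], "claw": 70},
    {"dr": [0, 0, 0], "offset": [0, 25, -31], "claw": 70},
    {"dr": [0, 0, 0], "offset": [0, 25, -31], "claw": 70},
    {"dr": [0, 0, 0], "offset": [0, 25, -31], "claw": 70},
  ],
)

```text
time_s: 0.6
tcp_pos: [288.7, 500.8, 214.8]
orientation: [[-0.0, -0.273, -0.962], [-0.0, -0.962, 0.273], [-1.0, 0.0, 0.0]]
wrist_force: [1.4, 1.0, -0.4]
opening: 69.9
```

play_rows(
  steps=[
    {"dr": [0, 0, 0], "offset": [0, 25, -31], "claw": 70},
    {"dr": [0, 0, 0], "offset": [0, 25, -31], "claw": 70},
    {"dr": [0, 0, 0], "offset": [0, 25, -31], "claw": 70},
    {"dr": [0, 0, 0], "offset": [0, 25, -31], "claw": 70},
    {"dr": [0, 0, 0], "offset": [0, 25, -31], "claw": 70},
  ],
)

```text
time_s: 1.1
tcp_pos: [403.4, 338.1, 215.0]
orientation: [[-0.0, -0.273, -0.962], [0.0, -0.962, 0.273], [-1.0, 0.0, 0.0]]
wrist_force: [0.6, -0.5, -0.6]
opening: 70.1
```

play_rows(
  steps=[
    {"dr": [0, 0, 0], "offset": [0, 25, -31], "claw": 70},
    {"dr": [0, 0, 0], "offset": [0, 25, -31], "claw": 70},
    {"dr": [0, 0, 0], "offset": [0, 25, -31], "claw": 70},
    {"dr": [0, 0, 0], "offset": [0, 25, -31], "claw": 70},
    {"dr": [0, 0, 0], "offset": [0, 12.5, -15.5], "claw": 70},
  ],
)

```text
time_s: 1.6
tcp_pos: [507.0, 190.9, 214.8]
orientation: [[-0.0, -0.275, -0.961], [-0.0, -0.961, 0.275], [-1.0, 0.001, 0.0]]
wrist_force: [0.4, 0.2, -0.9]
opening: 69.6
```

play_rows(
  steps=[
    {"dr": [-0.133, 0, 0], "offset": [0, 0, 0], "claw": 70},
    {"dr": [-0.133, 0, 0], "offset": [0, 0, 0], "claw": 70},
    {"dr": [-0.133, 0, 0], "offset": [0, 0, 0], "claw": 70},
    {"dr": [-0.133, 0, 0], "offset": [0, 0, 0], "claw": 70},
    {"dr": [0, 0, 0], "offset": [0, 0, 0], "claw": 70},
  ],
)

```text
time_s: 2.1
tcp_pos: [506.0, 193.3, 214.8]
orientation: [[-0.0, 0.254, -0.967], [-0.0, -0.967, -0.254], [-1.0, 0.0, 0.0]]
wrist_force: [0.1, -0.5, -0.2]
opening: 69.8
```

```bash
python3 - <<'E'
from h import *
from cell import telemetry, optics
s=telemetry.get_state();print(s["time_s"],s["tcp_pos"],s["orientation"],s["joint_pos"],s["opening"])
f=optics.grab_frame("wrist");g=optics.grab_frame("scene");pickle.dump((f,g),open("f1.pkl","wb"));print(f["world_from_camera"],f["K"])
for d in (0,18): 
  for q in [(531.7,162,160+d)]: print(proj(f,q),proj(g,q))
w=cv2.resize(f["frame"],None,fx=.9,fy=.9); 
b=cv2.resize(g["frame"][110:223,210:280],(300,484),interpolation=2)[:w.shape[0]]
b=cv2.copyMakeBorder(b,0,w.shape[0]-b.shape[0],0,0,0)
cv2.imwrite("pics/w1.png",np.hstack([w,b])[:,:,::-1])
E
```

```text
2.1 [505.97805286 193.27984486 214.79502609] [[-3.31531831e-04  2.53915007e-01 -9.67226478e-01]
 [-1.60031676e-04 -9.67226532e-01 -2.53914967e-01]
 [-9.99999932e-01  7.06059803e-05  3.61300827e-04]] [ 7.26773418e-01  1.39846201e-01 -2.82597308e-01 -1.10382755e-04
 -1.14870692e+00  1.10079392e+00] 69.80336928932067
[[ 2.54046683e-01  9.38176971e-01  2.35126036e-01  5.68600727e+02]
 [-9.67191416e-01  2.46168032e-01  6.27858678e-02  2.08706387e+02]
 [ 1.02374153e-03 -2.43362426e-01  9.69934885e-01  3.83187074e+02]
 [ 0.00000000e+00  0.00000000e+00  0.00000000e+00  1.00000000e+00]] [[339.76351445   0.         254.2997136 ]
 [  0.         339.76351445 195.40148049]
 [  0.           0.           1.        ]]
[307.28739763 183.18901845] [240.27252537 166.18234957]
[311.70926251 189.24297782] [240.29893365 161.09708033]
```

View pics/w1.png

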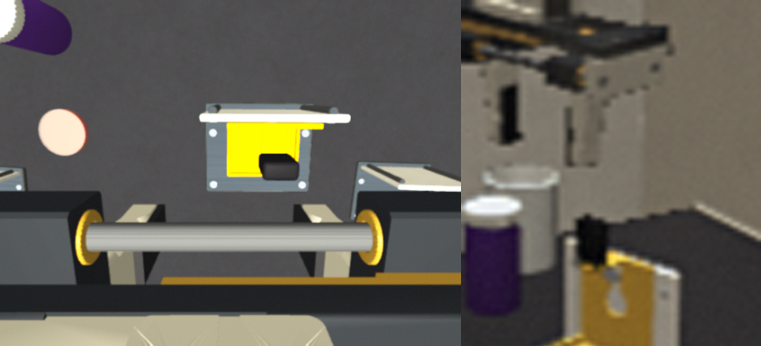

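The wrist view shows the black grip at about (309,186) in full-image pixels, right where my estimate predicts it. The arm is about 40 mm short because the first rows were rate-limited. I refine from this image.

```bash
python3 - <<'E'
from h import *
f,g=pickle.load(open("f1.pkl","rb"))
im=f["frame"];h=cv2.cvtColor(im,cv2.COLOR_RGB2HSV)
roi=np.zeros(im.shape[:2],bool);roi[165:205,280:340]=1
m=(im.max(2)<60)&roi
c,b=rect(m);x,y,w,hh=cv2.boundingRect(c);print("grip bbox",x,y,w,hh)
# white panel top edge
roi[:]=0;roi[118:140,215:395]=1;m=(im.min(2)>215)&roi
c,b=rect(m);print(b)
L=sorted(b.tolist())
for z in(138,):
    P=[onz(f,q,z) for q in L];print([p.round(1)[:2].tolist() for p in P]);l=P[0]+P[1];r=P[2]+P[3];d=(l-r)/2;print(np.hypot(*d[:2]),np.arctan2(d[1],d[0])-np.pi/2,((l+r)/4).round(1))
# predicted grip corners
X=np.array([.968,.252,0]);Y=np.array([-.252,.968,0]);G=np.array([531.7,162,159])
q=np.array([proj(f,G+i*7*X+j*13*Y+k*19*np.array([0,0,1])) for i in(-1,1) for j in(-1,1) for k in(-1,1)]);print("pred bbox",q.min(0),q.max(0))
E
```

```text
grip bbox 288 171 44 29
[[221.94762 134.91629]
 [222.01701 125.75771]
 [388.04535 127.0155 ]
 [387.97595 136.17407]]
[[546.3, 226.4], [552.5, 227.8], [575.5, 111.7], [581.5, 113.9]]
117.98777901063647 0.24934946182165496 [563.9 169.9 138. ]
pred bbox [285.02390614 167.91576589] [333.3417939  200.19806781]
```

play_rows(
  steps=[
    {"dr": [0, 0, 0], "offset": [0, 18.4, -8.4], "claw": 70},
    {"dr": [0, 0, 0], "offset": [0, 18.4, -8.4], "claw": 70},
    {"dr": [0, 0, 0], "offset": [0, 0, 0], "claw": 70},
    {"dr": [0, 0, 0], "offset": [0, 0, 0], "claw": 70},
  ],
)

```text
time_s: 2.6
tcp_pos: [531.7, 162.2, 214.7]
orientation: [[-0.0, 0.249, -0.968], [-0.0, -0.968, -0.249], [-1.0, 0.0, 0.0]]
wrist_force: [-0.3, -0.3, 0.7]
opening: 70.2
```

```bash
python3 - <<'E'
from h import *
from cell import telemetry, optics
s=telemetry.get_state();print(s["time_s"],s["tcp_pos"])
f=optics.grab_frame("wrist");pickle.dump(f,open("f2.pkl","wb"))
im=f["frame"]
X=np.array([.968,.252,0]);Y=np.array([-.252,.968,0]);G=np.array([531.7,162,159])
q=np.array([proj(f,G+i*7*X+j*13*Y+k*19*np.array([0,0,1])) for i in(-1,1) for j in(-1,1) for k in(-1,1)]);print("pred bbox",q.min(0),q.max(0))
cv2.imwrite("pics/w2.png",im[100:300,130:390,::-1].repeat(2,0).repeat(2,1))
E
```

```text
2.6 [531.70214128 162.24257782 214.73293577]
pred bbox [232.04722037 190.88388625] [273.53122729 226.14580483]
```

View pics/w2.png

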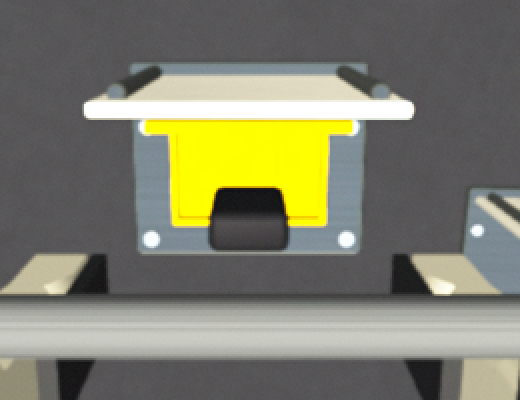

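The grip sits centred between the fingers at about (254,209), within about 1 mm of the prediction. Next I descend and close.

play_rows(
  steps=[
    {"dr": [0, 0, 0], "offset": [20, 0, 0], "claw": 70},
    {"dr": [0, 0, 0], "offset": [20, 0, 0], "claw": 70},
    {"dr": [0, 0, 0], "offset": [18, 0, 0], "claw": 60},
    {"dr": [0, 0, 0], "offset": [0, 0, 0], "claw": 45},
    {"dr": [0, 0, 0], "offset": [0, 0, 0], "claw": 34},
  ],
  newtons=25,
)

```text
time_s: 3.15
tcp_pos: [531.8, 163.0, 157.4]
orientation: [[-0.0, 0.253, -0.968], [-0.0, -0.968, -0.253], [-1.0, 0.0, 0.0]]
wrist_force: [1.1, 0.5, 0.1]
opening: 51.3
```

play_rows(
  steps=[
    {"dr": [0, 0, 0], "offset": [0, 0, 0], "claw": 28},
    {"dr": [0, 0, 0], "offset": [0, 0, 0], "claw": 20},
    {"dr": [0, 0, 0], "offset": [0, 0, 0], "claw": 20},
    {"dr": [0, 0, 0], "offset": [0, 0, 0], "claw": 20},
  ],
)

```text
time_s: 3.55
tcp_pos: [532.0, 162.8, 157.6]
orientation: [[0.001, 0.252, -0.968], [0.001, -0.968, -0.252], [-1.0, -0.0, -0.001]]
wrist_force: [-0.9, 0.9, 2.6]
opening: 25.2
```

play_rows(
  steps=[
    {"dr": [0, 0, 0], "offset": [-3, 0, 0], "claw": 20},
    {"dr": [0, 0, 0], "offset": [-3, 0, 0], "claw": 20},
    {"dr": [0, 0, 0], "offset": [-3, 0, 0], "claw": 20},
    {"dr": [0, 0, 0], "offset": [-3, 0, 0], "claw": 20},
    {"dr": [0, 0, 0], "offset": [0, 0, 0], "claw": 20},
  ],
)

```text
time_s: 4.05
tcp_pos: [532.0, 162.7, 169.4]
orientation: [[0.0, 0.252, -0.968], [0.0, -0.968, -0.252], [-1.0, -0.0, -0.0]]
wrist_force: [0.7, 0.6, -2.4]
opening: 25.5
```

play_rows(
  steps=[
    {"dr": [0, 0, 0], "offset": [-4, 0, 0], "claw": 20},
    {"dr": [0, 0, 0], "offset": [-4, 0, 0], "claw": 20},
    {"dr": [0, 0, 0], "offset": [-3, 0, 0], "claw": 20},
    {"dr": [0, 0, 0], "offset": [-3, 0, 0], "claw": 20},
    {"dr": [0, 0, 0], "offset": [0, 0, 0], "claw": 20},
  ],
)

```text
time_s: 4.55
tcp_pos: [532.1, 162.8, 183.5]
orientation: [[0.001, 0.252, -0.968], [0.0, -0.968, -0.252], [-1.0, -0.0, -0.001]]
wrist_force: [-1.4, -1.0, -1.7]
opening: 25.4
```

```bash
python3 - <<'E'
from h import *
from cell import telemetry, optics
s=telemetry.get_state();print(s["time_s"],s["tcp_pos"],s["wrist_force"],s["opening"])
g=optics.grab_frame("scene");w=optics.grab_frame("wrist")["frame"]
a=cv2.resize(g["frame"][145:223,210:280],(430,480),interpolation=2)
b=w[90:330,190:350]
cv2.imwrite("pics/s3.png",np.hstack([a,b.repeat(2,0).repeat(2,1)])[:,:,::-1])
for n,q in(("stud",(558.8,169,126)),("wide hung",(558.8,169,100))):print(n,((proj(g,q)-[209.5,144.5])*6.145).round())
E
```

```text
4.55 [532.09398757 162.76764935 183.52941262] [-1.41909084 -0.99610666 -1.69104264] 25.396592457758185
stud [224. 179.]
wide hung [223. 222.]
```

View pics/s3.png

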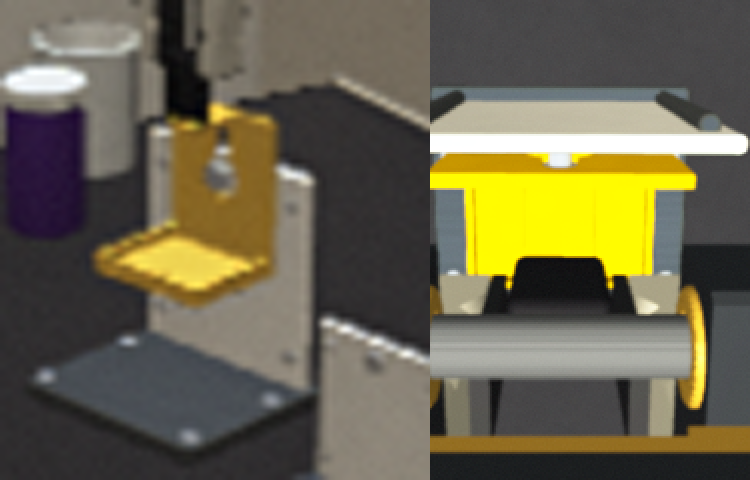

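The stud head now sits in the keyhole's wide end (crop (220,175), with the slot above it), and the wrist carries only the tray's weight. Next I pull towards the robot along tool +z.

play_rows(
  steps=[
    {"dr": [0, 0, 0], "offset": [0, 0, 2], "claw": 20},
    {"dr": [0, 0, 0], "offset": [0, 0, 2], "claw": 20},
    {"dr": [0, 0, 0], "offset": [0, 0, 2], "claw": 20},
    {"dr": [0, 0, 0], "offset": [0, 0, 2], "claw": 20},
  ],
)

```text
time_s: 5.05
tcp_pos: [523.9, 160.5, 182.9]
orientation: [[-0.0, 0.252, -0.968], [-0.0, -0.968, -0.252], [-1.0, 0.0, 0.0]]
wrist_force: [-1.1, -0.8, -3.1]
opening: 25.5
```

play_rows(
  steps=[
    {"dr": [0, 0, 0], "offset": [0, 0, 3], "claw": 20},
    {"dr": [0, 0, 0], "offset": [0, 0, 4], "claw": 20},
    {"dr": [0, 0, 0], "offset": [0, 0, 5], "claw": 20},
    {"dr": [0, 0, 0], "offset": [0, 0, 8], "claw": 20},
    {"dr": [0, 0, 0], "offset": [0, 0, 12], "claw": 20},
  ],
)

```text
time_s: 5.55
tcp_pos: [492.6, 152.3, 182.8]
orientation: [[-0.0, 0.252, -0.968], [-0.0, -0.968, -0.252], [-1.0, 0.0, 0.0]]
wrist_force: [-0.0, 0.0, -2.1]
opening: 25.9
```

play_rows(
  steps=[
    {"dr": [0, 0, 0], "offset": [-4, 0, 12], "claw": 20},
    {"dr": [0, 0, 0], "offset": [-15, 0, 10], "claw": 20},
    {"dr": [0, 0, 0], "offset": [-25, 0, 0], "claw": 20},
    {"dr": [0, 0, 0], "offset": [-25, 0, 0], "claw": 20},
    {"dr": [0, 0, 0], "offset": [-15, 0, 0], "claw": 20},
  ],
)

```text
time_s: 6.05
tcp_pos: [471.6, 147.0, 269.6]
orientation: [[0.003, 0.253, -0.967], [0.002, -0.967, -0.253], [-1.0, -0.001, -0.003]]
wrist_force: [0.8, 0.0, -2.5]
opening: 25.1
```

play_rows(
  steps=[
    {"dr": [0, 0, 0], "offset": [0, 15, 1], "claw": 20},
    {"dr": [0, 0, 0], "offset": [0, 30, 1], "claw": 20},
    {"dr": [0, 0, 0], "offset": [0, 40, 2], "claw": 20},
    {"dr": [0, 0, 0], "offset": [0, 40, 2], "claw": 20},
    {"dr": [0, 0, 0], "offset": [0, 40, 2], "claw": 20},
  ],
)

```text
time_s: 6.55
tcp_pos: [504.7, -16.7, 266.5]
orientation: [[-0.001, 0.253, -0.967], [0.0, -0.967, -0.253], [-1.0, -0.0, 0.001]]
wrist_force: [1.0, 0.1, -3.5]
opening: 25.5
```

play_rows(
  steps=[
    {"dr": [0, 0, 0], "offset": [0, 40, 2], "claw": 20},
    {"dr": [0, 0, 0], "offset": [0, 40, 2], "claw": 20},
    {"dr": [0, 0, 0], "offset": [0, 40, 2], "claw": 20},
    {"dr": [0, 0, 0], "offset": [0, 40, 2], "claw": 20},
    {"dr": [0, 0, 0], "offset": [0, 30, 1], "claw": 20},
  ],
)

```text
time_s: 7.05
tcp_pos: [543.8, -203.4, 266.2]
orientation: [[-0.001, 0.251, -0.968], [0.0, -0.968, -0.251], [-1.0, -0.0, 0.001]]
wrist_force: [0.7, 0.5, -2.6]
opening: 25.4
```

play_rows(
  steps=[
    {"dr": [0, 0, 0], "offset": [0, 20, 1], "claw": 20},
    {"dr": [0, 0, 0], "offset": [10, 10, 0], "claw": 20},
    {"dr": [0, 0, 0], "offset": [25, 8, 0], "claw": 20},
    {"dr": [0, 0, 0], "offset": [25, 0, 0], "claw": 20},
    {"dr": [0, 0, 0], "offset": [10, 0, 0], "claw": 20},
  ],
)

```text
time_s: 7.55
tcp_pos: [551.1, -237.3, 193.3]
orientation: [[-0.005, 0.252, -0.968], [0.002, -0.968, -0.252], [-1.0, -0.003, 0.004]]
wrist_force: [-1.7, -0.1, -3.4]
opening: 25.3
```

play_rows(
  steps=[
    {"dr": [0, 0, 0], "offset": [20, 0, 0], "claw": 20},
    {"dr": [0, 0, 0], "offset": [20, 0, 0], "claw": 20},
    {"dr": [0, 0, 0], "offset": [15, 0, 0], "claw": 20},
    {"dr": [0, 0, 0], "offset": [8, 0, 0], "claw": 20},
    {"dr": [0, 0, 0], "offset": [0, 0, 0], "claw": 20},
  ],
)

```text
time_s: 8.05
tcp_pos: [552.9, -237.4, 133.1]
orientation: [[-0.002, 0.253, -0.968], [0.0, -0.968, -0.253], [-1.0, -0.001, 0.002]]
wrist_force: [-0.7, 0.1, -3.3]
opening: 25.6
```

```bash
python3 - <<'E'
from h import *
from cell import telemetry, optics
s=telemetry.get_state();print(s["time_s"],s["tcp_pos"],s["wrist_force"],s["opening"])
g=optics.grab_frame("scene");t=optics.grab_frame("top")
a=cv2.resize(g["frame"][190:290,265:375],(440,400),interpolation=2)
b=cv2.resize(t["frame"][145:225,295:365],(350,400),interpolation=2)
cv2.imwrite("pics/s4.png",np.hstack([a,b])[:,:,::-1])
E
```

```text
8.05 [ 552.86987823 -237.43363974  133.08577525] [-0.65894975  0.08240022 -3.31799196] 25.604594285145186
```

View pics/s4.png

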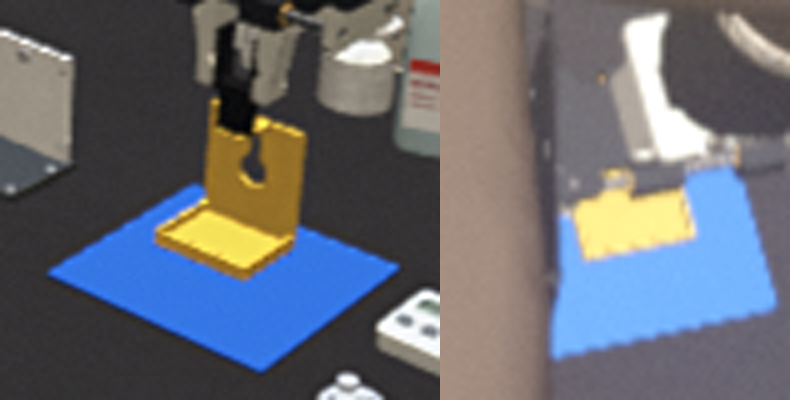

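```bash
python3 - <<'E'
from h import *
fr=pickle.load(open("f0.pkl","rb"));t,g=fr["top"],fr["scene"]
C=lambda x,y:(295+(x-440)/5-.5,145+y/5-.5); S=lambda x,y:(265+x/4-.5,190+y/4-.5)
X=np.array([.968,.252]);Y=np.array([-.252,.968]);M=np.array([551.5,-238.5])
for p in [onz(t,C(583,260),32),onz(t,C(693,240),32),onz(g,S(158,240),26),onz(g,S(247,278),26),onz(g,S(295,252),26)]: print(p.round(1),((p[:2]-M)@X).round(1),((p[:2]-M)@Y).round(1))
E
```

```text
[ 510.4 -208.    32. ] -32.1 39.9
[ 527.3 -281.6   32. ] -34.3 -35.6
[ 516.6 -205.3   26. ] -25.4 40.9
[ 535.9 -277.8   26. ] -25.0 -34.2
[ 588.2 -269.3   26. ] 27.8 -39.1
```

The tray is upright and centred over the mat to within a few mm in both views, with the front corners at ±38 mm in y and about −30 mm in x. Next comes the slow touchdown.

play_rows(
  steps=[
    {"dr": [0, 0, 0], "offset": [8, 0, 0], "claw": 20},
    {"dr": [0, 0, 0], "offset": [6, 0, 0], "claw": 20},
    {"dr": [0, 0, 0], "offset": [3, 0, 0], "claw": 20},
    {"dr": [0, 0, 0], "offset": [1, 0, 0], "claw": 20},
    {"dr": [0, 0, 0], "offset": [0, 0, 0], "claw": 20},
  ],
)

```text
time_s: 8.65
tcp_pos: [553.6, -237.9, 115.8]
orientation: [[-0.0, 0.252, -0.968], [-0.0, -0.968, -0.252], [-1.0, -0.0, 0.0]]
wrist_force: [-0.4, -0.2, -1.4]
opening: 25.0
```

play_rows(
  steps=[
    {"dr": [0, 0, 0], "offset": [1, 0, 0], "claw": 20},
    {"dr": [0, 0, 0], "offset": [1, 0, 0], "claw": 20},
    {"dr": [0, 0, 0], "offset": [0, 0, 0], "claw": 20},
  ],
)

```text
time_s: 8.95
tcp_pos: [553.6, -237.8, 113.9]
orientation: [[-0.0, 0.252, -0.968], [0.0, -0.968, -0.252], [-1.0, -0.0, 0.0]]
wrist_force: [-0.3, -0.6, -1.9]
opening: 25.5
```

play_rows(
  steps=[
    {"dr": [0, 0, 0], "offset": [1, 0, 0], "claw": 20},
    {"dr": [0, 0, 0], "offset": [1, 0, 0], "claw": 20},
    {"dr": [0, 0, 0], "offset": [0, 0, 0], "claw": 20},
  ],
)

```text
time_s: 9.25
tcp_pos: [554.1, -237.9, 112.3]
orientation: [[0.001, 0.253, -0.968], [-0.0, -0.968, -0.253], [-1.0, 0.001, -0.001]]
wrist_force: [-0.1, -1.0, -0.7]
opening: 25.3
```

play_rows(
  steps=[
    {"dr": [0, 0, 0], "offset": [0.5, 0, 0], "claw": 20},
    {"dr": [0, 0, 0], "offset": [0.5, 0, 0], "claw": 20},
    {"dr": [0, 0, 0], "offset": [0, 0, 0], "claw": 20},
  ],
)

```text
time_s: 9.55
tcp_pos: [554.4, -237.9, 112.2]
orientation: [[0.002, 0.253, -0.967], [-0.001, -0.967, -0.253], [-1.0, 0.001, -0.002]]
wrist_force: [-1.3, 1.3, 7.0]
opening: 25.3
```

Contact: the vertical force rose to +7 N at the expected height (TCP 112). I release slowly and withdraw.

play_rows(
  steps=[
    {"dr": [0, 0, 0], "offset": [-0.5, 0, 0], "claw": 25},
    {"dr": [0, 0, 0], "offset": [0, 0, 0], "claw": 28},
    {"dr": [0, 0, 0], "offset": [0, 0, 0], "claw": 36},
    {"dr": [0, 0, 0], "offset": [0, 0, 0], "claw": 50},
    {"dr": [0, 0, 0], "offset": [0, 0, 0], "claw": 60},
  ],
  newtons=5,
)

```text
time_s: 10.05
tcp_pos: [553.5, -237.8, 111.2]
orientation: [[-0.001, 0.252, -0.968], [0.0, -0.968, -0.252], [-1.0, -0.0, 0.0]]
wrist_force: [-0.9, 0.3, -0.0]
opening: 46.5
```

play_rows(
  steps=[
    {"dr": [0, 0, 0], "offset": [-5, 0, 0], "claw": 60},
    {"dr": [0, 0, 0], "offset": [-20, 0, 0], "claw": 60},
    {"dr": [0, 0, 0], "offset": [-40, 0, 0], "claw": 60},
    {"dr": [0, 0, 0], "offset": [-40, 0, 0], "claw": 60},
    {"dr": [0, 0, 0], "offset": [-30, 0, 0], "claw": 60},
  ],
)

```text
time_s: 10.55
tcp_pos: [554.1, -238.1, 249.6]
orientation: [[0.002, 0.253, -0.968], [-0.001, -0.968, -0.253], [-1.0, 0.001, -0.002]]
wrist_force: [0.1, -0.3, 0.4]
opening: 60.1
```

play_rows(
  steps=[
    {"dr": [0, 0, 0], "offset": [0, 0, 30], "claw": 60},
    {"dr": [0, 0, 0], "offset": [0, 0, 30], "claw": 60},
    {"dr": [0, 0, 0], "offset": [0, 0, 30], "claw": 60},
    {"dr": [0, 0, 0], "offset": [0, 0, 0], "claw": 60},
    {"dr": [0, 0, 0], "offset": [0, 0, 0], "claw": 60},
  ],
)

```text
time_s: 11.05
tcp_pos: [466.3, -260.8, 247.4]
orientation: [[0.002, 0.252, -0.968], [-0.0, -0.968, -0.252], [-1.0, 0.001, -0.001]]
wrist_force: [-0.1, 0.7, 0.8]
opening: 60.2
```

```bash
python3 - <<'E'
from h import *
from cell import telemetry, optics
s=telemetry.get_state();print(s["time_s"],s["tcp_pos"],s["wrist_force"],s["opening"])
g=optics.grab_frame("scene");t=optics.grab_frame("top")
a=cv2.resize(g["frame"][190:290,265:375],(440,400),interpolation=2)
b=cv2.resize(t["frame"][145:225,295:365],(350,400),interpolation=2)
cv2.imwrite("pics/s5.png",np.hstack([a,b])[:,:,::-1])
f0=pickle.load(open("f0.pkl","rb"))["scene"]["frame"].astype(int)
for n,(u,v) in dict(jar=(217,170),petri=(197,188),marker=(176,202),tally=(352,293),wbox=(318,299)).items():
    print(n,abs(g["frame"].astype(int)-f0)[v-8:v+9,u-10:u+11].mean().round(1))
X=np.array([.968,.252]);Y=np.array([-.252,.968]);M=np.array([551.5,-238.5])
h=cv2.cvtColor(g["frame"],cv2.COLOR_RGB2HSV);m=(abs(h[...,0].astype(int)-23)<8)&(h[...,1]>150)&(h[...,2]>90);m[:190]=0;m[290:]=0;m[:,:265]=0;m[:,375:]=0
c,_=rect(m);c=c[:,0]
for k in(c[c[:,1].argmax()],):
    p=onz(g,k,4);print("front corner",((p[:2]-M)@X).round(1),((p[:2]-M)@Y).round(1))
E
```

```text
11.05 [ 466.33369296 -260.84427199  247.38597504] [-0.09612623  0.70073251  0.81163647] 60.21841355642506
jar 5.5
petri 6.1
marker 5.8
tally 9.9
wbox 7.2
front corner -22.4 -30.3
```

View pics/s5.png

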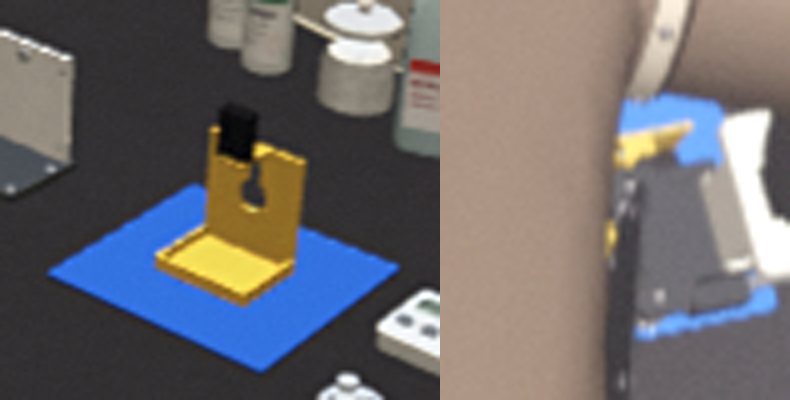

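The tray stands upright and wholly on the mat, and the gripper is well clear of it.

```bash
python3 -c "
from cell import job_done;print(job_done())"
```

```text
the job is handed in; nothing more can be done
None
```

The drip tray is off the stud and standing on the blue mat, and the job was handed in after about 11 s of robot time, against a limit of 40 s. I gripped the tray by its black block, slid it up 26 mm and pulled it off towards the robot. I then carried it across, lowered it until the mat pushed back with about 7 N, released it and withdrew.

**Tray position:** the last scene view shows the tray upright and wholly on the mat, with the gripper clear of it. Just before touchdown, both cameras and the arm's own position put it within a few mm of the mat's centre. After release, one bottom corner measured (-22, -30) mm from the mat's centre. The ideal is (-32, -38), so that check disagrees by about 10 mm, which the rules' 58 mm limit easily covers. The top view could not confirm it because the arm blocked the view.

**Small things:** I compared the last scene image with the first around each of the five and saw no sign that any had moved. The largest difference was at the tally counter's spot, which I put down to image noise because the arm never went near it. I did not measure their positions again.

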